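# Unlock the guarded hatch and take the hung template off its stud

### The job

Pull the spring plunger knob on the sloping fixture's sliding cover, slide the cover fully open and let the plunger snap home in its open hole. Then slide the steel template that hangs inside up the slope along its keyhole slot until the stud head is at the slot's wide end, lift it off and set it down gently (lowered, not dropped), flat, rib upwards, in the middle of the dark surface plate. Leave the cover locked open and do not disturb the other things on the bench.

Things in the scene. Friction and masses are not known exactly. Their poses are not given: they have to be found in the camera images.
- fixture: Fixed sloping hatch fixture on a 230 x 330 mm base plate. Origin: centre of its underside on the bench; z up, x level from its low front to its high back, y across it. Its grey deck rises along x at 30 degrees. Deck directions in this frame: up-slope (0.866, 0, 0.5), outward normal (-0.5, 0, 0.866).
- deck_center (a point): Centre of the deck's face, 115 mm above the fixture's origin. Axes as the fixture's. A strip across the deck here has the two index holes for the plunger's pin.
- lamp_mid (a point): Middle of the white lamp tube on the fixture: 24 mm diameter, along the fixture's y, 165 mm to each side, axis 253 mm above the bench, on posts at fixture x = 85 mm, y = +-165 mm. It stands above knob and recess, so a vertical tool does not fit under it: work along the deck normal.
- recess_mouth (a point): Centre of the mouth, in the deck's face, of the recess in the fixture's -y half: 156 mm along the slope, 115 mm across, 44 mm deep along the normal. The template hangs in it, under the cover.
- cover (a joint): Flat steel cover, 162 mm along the slope, 160 mm across, top 5 mm above the deck, sliding along the fixture's +y between two aluminium rails (10 mm above the deck). 0 = closed over the recess, 0.130 m = fully open, at its stop. Friction about 1.5 N. Index holes at 0 and 0.1295 m (2 mm play each way).
- plunger (a joint): Spring plunger carried by the cover near its +y edge. 0 = pin down in a hole (cover locked); grows as the knob is pulled along the deck's outward normal, to a stop at 0.013 m. The pin is out of the hole at 0.009 m; pull 0.011 m or more to slide freely. A knob let go between the holes rides on the deck and snaps in at the next hole. Spring: 6 N at 0, 9 N at full pull.
- knob_grip (a point): Centre of the plunger's black knob, a plain cylinder 26 mm in diameter, 24 mm long, its axis along the deck normal; its lower face is 10 mm and this point 22 mm above the cover's top when the pin is down. Site axes: z along the outward normal, y the cover's opening direction, x up the slope. Moves with cover and plunger.
- template: Loose steel template, 0.25 to 0.5 kg: plate 116 mm (x) x 64 mm (y) x 6 mm with a rib 14 mm thick (y), 50 mm long (x from -50 to 0 mm), standing from z = 6 to 38 mm. Origin: centre of its underside; z out on the rib's side. At the start it lies on the recess floor, x up the slope, hung on the stud by its keyhole. 4 black dots mark holes.
- rib_grip (a point): Grip point on the template's rib, in its mid plane, at template x = -20, y = 0, z = 28 mm (10 mm below the rib's top edge). Axes as the template's.
- keyhole_wide (a point): Centre of the keyhole's wide opening (32 x 32 mm), at the plate's upper face (template x = 20, y = 0, z = 6 mm). Axes as the template's. The keyhole runs along template x. Moving the template about 24.5 mm up the slope brings this opening over the stud (6 mm free each way); then lift along the normal.
- slot_end (a point): Upper end of the keyhole's narrow part (13 mm wide, from template x = 36 to 49.5 mm), at the plate's upper face. At the start the stud stands near this end and its head keeps the template from being lifted.
- stud_head (a point): On the fixture, centre of the top of the fixed headed stud, 13 mm above the recess floor. Head 20 mm diameter, 4 mm thick, neck 7 mm diameter, 9 mm from floor to the head's underside; it stands along the deck normal. Site axes are the fixture's.
- surface_plate: Fixed dark steel surface plate 230 mm (x) x 180 mm (y), top 30 mm above the bench. Origin: centre of its underside; z up.
- nut: Bystander, leave alone: loose thick steel square nut, 30 x 30 x 14 mm, standing on a corner of the surface plate. Origin: underside centre (tools: between handle and head).
- v_block: Bystander, leave alone: dark steel V-block, 60 x 40 x 35 mm. Origin: underside centre (tools: between handle and head).
- parts_bin: Bystander, leave alone: grey plastic bin, 160 x 120 x 70 mm, with turned parts in it. Origin: underside centre (tools: between handle and head).
- bar_end: Bystander, leave alone: upright steel bar end, 40 mm diameter, 110 mm tall. Origin: underside centre (tools: between handle and head).
- oil_can: Bystander, leave alone: green oil can with a spout, 68 mm diameter, 170 mm tall. Origin: underside centre (tools: between handle and head).
- spanner: Bystander, leave alone: steel spanner 200 mm long, lying on the left, beside the hammer. Origin: underside centre (tools: between handle and head).
- hammer: Bystander, leave alone: hammer 280 mm long, lying on the left. Origin: underside centre (tools: between handle and head).

How it is judged:
On the way, in this order (a step that is already met when the one before it is completed fails the run):
1. cover slid fully open with the plunger sprung home in the open hole (value of joint cover above 0.126 m and value of joint plunger below 0.003 m), for 0.2 s.
2. template off the stud and out of the recess (distance between keyhole_wide and stud_head above 0.07 m), for 0.1 s.
3. template lowered onto the surface plate still in the grip, not dropped (within 8 mm of the surface) (horizontal distance between template and surface_plate below 0.05 m and z of template in the frame of surface_plate below 0.038 m and contact force between the fingers and template above 0.5 N), for 0.05 s.
At the end, for the whole second after the job is handed in: The cover is fully open (past 126 mm) and the plunger home (under 3 mm) in the open hole; the template lies still and flat (within 0.08 rad), rib up, on the surface plate, its centre within 50 mm of the plate's centre (all of step 1 and horizontal distance between template and surface_plate below 0.05 m and z of template in the frame of surface_plate between 0.026 and 0.035 m and angle between template's own z axis and vertical below 0.08 rad and linear speed of template below 0.02 m/s); the robot touches nothing.
It fails at once if the template dropped or slammed onto the surface plate (more than 60 N) (contact force between template and surface_plate above 60 N).
It fails at once if a bystander (nut, V-block, bin, bar end, oil can, spanner or hammer) pushed more than 30 mm out of place (distance of any of nut, v_block, parts_bin, bar_end, oil_can, spanner, hammer from where it was at the start of the episode above 0.03 m).
It also fails if it takes over 58 s, if anything falls off the work surface, if the arm or the gripper's body presses on something with over 40 N, if the wrist force passes 120 N, or if a joint passes its speed limit or range.

### The arm

A 6-joint arm with a two-finger parallel gripper is mounted at the origin on the work surface. World frame = base frame: x ahead of the robot, y to its left, z up, the work surface at z = 0. Lengths are in m, angles in rad, forces in N, time in s.
With the tool pointing down it reaches from about 0.35 to 0.85 m from the base axis. Payload 8.1 kg.
Tool frame: the origin (TCP) lies at the centre of the arm's flange, where the gripper is bolted on; the fingertips stand 186 mm ahead of it and the grasp point (between the pads) lies 167 mm ahead of it; z points along the fingers, y is the line along which they close (so a half turn about z gives the same grasp; the last joint's range is limited). The gripper opens to 93 mm and grips with 3 to 60 N. Pads are 15 mm wide; open, the fingers measure 128 mm over their backs; the gripper's body (75 mm by 188 mm) begins 65 mm behind the grasp point.
Start: joints at [-1.255, 0.13, 1.488, -0, 1.523, -0.085], TCP at [0.234, -0.552, 0.405] pointing down, gripper open.
Joint ranges: [-2.96, 2.96], [-0.89, 2.26], [0.02, 2.5], [-1.34, 4.48], [0, 2.73], [-2.66, 2.66]. Speed limits (rad/s): [2.39, 2.39, 2.79, 3.14, 3.14, 3.14].

### API

Orientations are given as a rotation vector (axis times angle).
In Python, from plant import robot gives the robot as it stands.
- The arm moves only by the tool apply_moves, never from a script. Its argument "series" is a list of rows, each a list of 2 entries, a list of its own where there are three numbers: the shift along the tool's x, y, z in mm, then the turn, a rotation vector about the tool's x, y, z in rad. A call has 1 to 12 rows; each row shifts and turns the commanded pose from where the row before left it, along the tool's axes as they then stand; what a row does not reach is not made up. A row lasts 1/12 s, in which the tool goes at most 41.7 mm and 7.16 degrees, less where a joint would pass 70% of its speed; a pose out of reach is approached as far as the arm can. A call is refused whole if a number of a shift passes 41.7 or a number of a turn 0.125, either way. A call with a gripper value outside its range is refused whole. "claw" is the opening, from 0 (shut) to 1 (fully open), set as the call begins (left out, the last holds). The fingers move at their own pace and stop on an object; "newtons" is the grip in N (left out, the last holds). Time passes only in rows, so rows that do not move let the fingers close. It gives the time, the measured TCP pose, the force, the opening and the grip force at its end, in the units of the state.
- robot.read_state(): the state, without advancing time (a new reading comes with each control period).
- robot.read_camera(name): name is "scene" or "side" or "wrist"; returns (picture, depth): 420x560x3 uint8, blue, green, red; 420x560 float32, m along the optical axis (not along the pixel's ray), 0 where there is no reading.
- robot.calibration(name): a dict with "fx", "fy", "cx", "cy" (pixels), "extrinsics" (4x4, takes a point from world to camera coordinates). Camera axes: x right, y down, z forward; pixel columns grow to the right and rows downward; lengths in m; the calibration is good to about 2 mm. The wrist camera is an equidistant fisheye: a pixel r from the principal point sees the ray r / f radians off the axis. A picture is of the moment at which its call begins: read the wrist's pose just before it. calibration takes no time and is no camera call; for the wrist camera it gives the pose at the moment of the call.
- robot.close_job(): hands the job in; it is judged then, once.
The state is a dict: "t": time; "q": joint angles; "dq": joint speeds; "joint_torque": joint torques, N m; "tool_pos": TCP position; "orientation": TCP orientation; "force": force on the tool from outside, world axes, zero at the start; "wrist_torque": the same for the moment, N m; "opening": finger opening in m; "gripper_force": force on a finger pad.
Only numpy, scipy, OpenCV 4.12 (cv2) and the standard library are available. Lean on these libraries where they do the work, as an engineer would, in place of code of your own. Each camera call takes 0.05 s, during which the arm holds its last target. There are 200 camera calls.

## Working session

There is one attempt and no reset: what is moved stays moved. The work goes in short steps, Python scripts to look and compute and a tool call to move; the robot and the scene stay as the last step left them, time stands still between calls to the robot, and variables do not carry over. Pictures are saved under pics/ and viewed, at most 10 in all, crops included, and the job is handed in when it is done.

Besides the shell and the picture viewer there is one more tool, called by a JSON object that holds its "name" and its "arguments". apply_moves: Moves the arm, as the interface text tells. Its arguments: {"type":"object","properties":{"series":{"type":"array"},"claw":{"type":"number"},"newtons":{"type":"number"}},"required":["series"]}

```bash
mkdir -p pics; ls; python3 - <<'E'
from plant import robot
import cv2,numpy as np
print(robot.read_state())
for n in ("scene","side"):
    p,d=robot.read_camera(n); c=robot.calibration(n)
    cv2.imwrite(f"pics/{n}0.png",p); np.savez(f"{n}0.npz",p=p,d=d,E=c["extrinsics"],k=[c["fx"],c["fy"],c["cx"],c["cy"]])
    print(n,c)
E
```

```text
pics
{'t': 0.0, 'q': array([-1.25540286e+00,  1.31168815e-01,  1.48928382e+00, -8.02659394e-06,
        1.52299649e+00, -8.54134384e-02]), 'dq': array([ 8.01837973e-04, -2.74343969e-04,  1.75106809e-05,  9.71172917e-04,
        6.62176086e-04, -6.16980868e-04]), 'joint_torque': array([ 3.29138211e-04, -5.59835565e+01, -4.91757739e+01,  7.68193323e-02,
        3.52111564e-02, -1.31708880e-04]), 'tool_pos': array([ 0.23403697, -0.55222344,  0.40368007]), 'orientation': array([-3.07691136e+00, -6.25013943e-01,  3.46894887e-04]), 'force': array([-0.28496801, -0.97417559, -0.04351089]), 'wrist_torque': array([ 0.01648701,  0.00153131, -0.01007045]), 'gripper_force': 0.0, 'opening': 0.09331093954671976}
scene {'fx': 425.2565026638612, 'fy': 425.2565026638612, 'cx': 276.02819947944295, 'cy': 209.8398227792849, 'extrinsics': array([[ 0.58290129,  0.81249652, -0.00868864, -0.46600796],
       [ 0.61017866, -0.44476566, -0.6556413 , -0.19996964],
       [-0.53657068,  0.37687254, -0.75502251,  1.82446772],
       [ 0.        ,  0.        ,  0.        ,  1.        ]])}
side {'fx': 430.8247035199046, 'fy': 430.8247035199046, 'cx': 282.425651210635, 'cy': 205.01911098394132, 'extrinsics': array([[-8.49083009e-01, -5.28257676e-01,  1.36811818e-03,
         5.46103333e-01],
       [-3.90808318e-01,  6.26410167e-01, -6.74447301e-01,
         2.79946415e-01],
       [ 3.55424960e-01, -5.73196416e-01, -7.38321723e-01,
         1.40262413e+00],
       [ 0.00000000e+00,  0.00000000e+00,  0.00000000e+00,
         1.00000000e+00]])}
```

View pics/scene0.png

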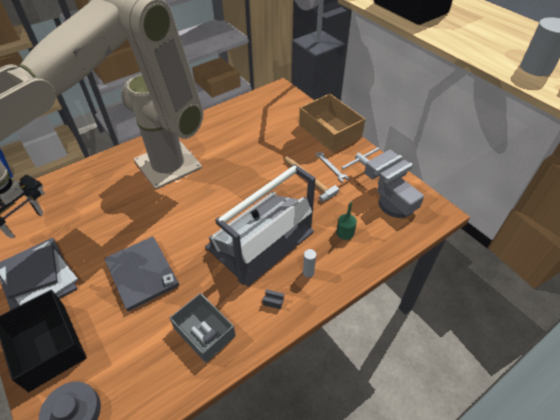

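View pics/side0.png

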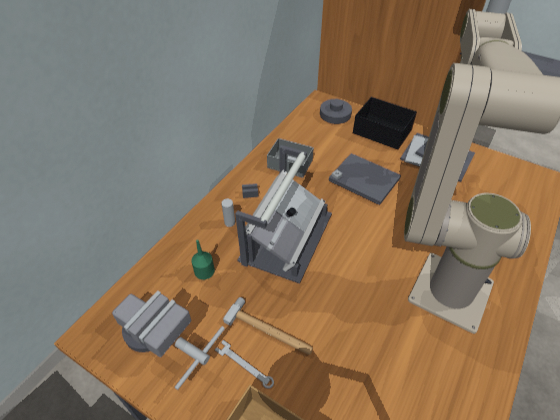

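Scene view: fixture at about (262,225), lamp tube (222,220)-(298,175), knob near (256,213), surface plate about (142,272) with the nut at (168,280). Side view: knob (291,212), lamp (240,225)-(300,160), plate (365,178).

```bash
cat > h.py <<'E'
import numpy as np,cv2
def load(n):
    z=np.load(n+".npz"); p,d,E,k=z["p"],z["d"],z["E"],z["k"]
    v,u=np.mgrid[0:420,0:560]
    c=np.stack([(u-k[2])/k[0]*d,(v-k[3])/k[1]*d,d],-1)
    W=(c-E[:3,3])@E[:3,:3]
    W[d<=0]=np.nan
    return p,W,E,k
E
python3 - <<'E'
from h import *
for n in("scene0","side0"):
    p,W,E,k=load(n); hsv=cv2.cvtColor(p,cv2.COLOR_BGR2HSV)
    x,y,z=W[...,0],W[...,1],W[...,2]
    # lamp
    m=(z>.235)&(z<.28)&(p.min(-1)>150)
    m&=(x>.3)&(x<1)&(abs(y)<.4)
    nl,lab,st,ce=cv2.connectedComponentsWithStats(m.astype(np.uint8))
    i=1+np.argmax(st[1:,4]); P=W[lab==i]; c=P.mean(0); _,s,vt=np.linalg.svd(P-c)
    t=(P-c)@vt[0]
    print(n,"lamp",st[i],c,vt[0],np.percentile(t,[1,99]),"ztop",np.percentile(P[:,2],98), "mid",c+vt[0]*(np.percentile(t,1)+np.percentile(t,99))/2)
    # surface plate top
    m=(abs(z-.03)<.008)&(hsv[...,2]<130)&(x>.2)&(x<1)&(y<-.1)&(hsv[...,1]<110)
    m=cv2.morphologyEx(m.astype(np.uint8),cv2.MORPH_OPEN,np.ones((3,3)))
    nl,lab,st,ce=cv2.connectedComponentsWithStats(m)
    for i in range(1,nl):
        if st[i,4]>300:
            P=W[lab==i]; r=cv2.minAreaRect((P[:,:2]*1000).astype(np.float32)); print(" plate",st[i],ce[i],r,np.median(P[:,2]))
E
```

```text
scene0 lamp [219 165  78  56 515] [0.58735771 0.08413375 0.26357167] [ 1.57489536e-01 -9.87520342e-01  7.87238157e-04] [-0.16925223  0.15145188] ztop 0.26841705916455316 mid [0.58595603 0.09292285 0.26356466]
 plate [ 105  238   71   71 2917] [139.13884128 271.51696949] ((457.40179443359375, -318.825439453125), (178.08255004882812, 234.80845642089844), 86.32781982421875) 0.029988859396907517
side0 lamp [261 152  44  69 502] [0.57638077 0.10445977 0.26418449] [-1.56851667e-01  9.87622152e-01  1.96196621e-04] [-0.17073827  0.14775236] ztop 0.2699939286450827 mid [0.57818346 0.09310907 0.26418223]
 plate [ 330  154   70   48 1785] [365.94901961 177.7535014 ] ((452.69268798828125, -317.01324462890625), (192.32203674316406, 232.62118530273438), 86.11506652832031) 0.03067416316904662
```

```bash
python3 - <<'E'
from h import *
for n in("scene0","side0"):
    p,W,E,k=load(n); print(n,"cam",-E[:3,:3].T@E[:3,3])
    yaw=np.arctan2(.1572,.9876)
    xf=np.array([np.cos(yaw),np.sin(yaw),0]); yf=np.array([-xf[1],xf[0],0])
    lm=np.array([.582,.093,0]) 
    for s in(1,-1):
        O=lm-s*.085*xf
        up=.866*s*xf+[0,0,.5]; nn=-.5*s*xf+[0,0,.866]
        D=O+[0,0,.115]
        h=(W-D)@nn; a=(W-D)@up; b=(W-D)@yf
        r=(abs(a)<.12)&(abs(b)<.17)&(abs(h)<.08)
        print(s,"origin",O,"hist",np.histogram(h[r],bins=np.arange(-.06,.065,.01))[0])
        q=r&(h>.008)&(h<.045)&(p.max(-1)<60)&(abs(a)<.06)
        vv,uu=np.nonzero(q); 
        if len(vv): print("  black",len(vv),np.median(uu),np.median(vv),np.median(W[q],0),"a,b,h",np.median(a[q]),np.median(b[q]),h[q].min(),h[q].max())
E
python3 - <<'E'
import cv2,numpy as np
a=cv2.imread("pics/scene0.png")[155:285,195:325];b=cv2.imread("pics/side0.png")[145:275,220:350]
cv2.imwrite("pics/c1.png",cv2.resize(np.hstack([a,b]),(800,400),interpolation=cv2.INTER_CUBIC))
E
```

```text
scene0 cam [ 1.37260973 -0.39790156  1.24235688]
1 origin [0.49805675 0.07963844 0.        ] hist [  54   58 1188  267   18   22   19    0    0    0    0    0]
-1 origin [0.66594325 0.10636156 0.        ] hist [150 147 154 186 137 125 137 413 542 552 128  84]
  black 66 308.0 205.0 [0.64202759 0.2603487  0.14980871] a,b,h 0.021061461558730208 0.15667416417342933 0.0080839929020545 0.044942335676877325
side0 cam [0.07456482 0.91710112 1.22364983]
1 origin [0.49805675 0.07963844 0.        ] hist [  55  136 1935  986   21   17   36    0    0    0    0    0]
-1 origin [0.66594325 0.10636156 0.        ] hist [246 234 272 303 257 151  75 123 200 278  67  80]
  black 20 245.0 236.0 [0.61679897 0.26471341 0.15845236] a,b,h 0.041961470071202475 0.16421490232195382 0.00911677240029162 0.04252443466889735
```

View pics/c1.png

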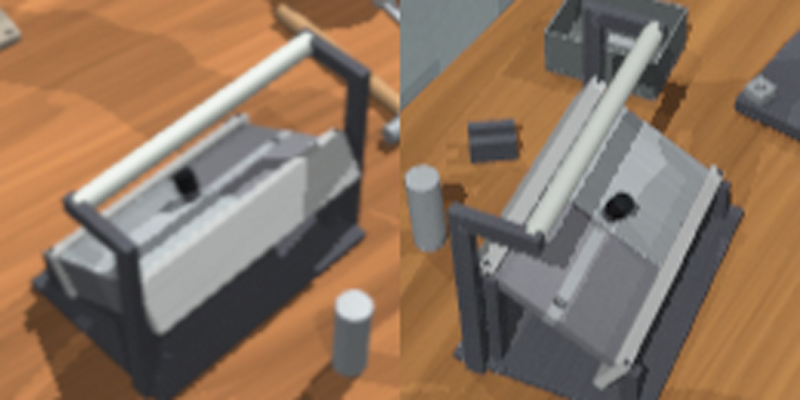

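```bash
python3 - <<'E'
from h import *
yaw=np.arctan2(.1572,.9876)
xf=np.array([np.cos(yaw),np.sin(yaw),0]); yf=np.array([-xf[1],xf[0],0])
lm=np.array([.582,.093,0]); nn=-.5*xf+[0,0,.866]; up=.866*xf+[0,0,.5]
for n in("scene0","side0"):
    p,W,E,k=load(n)
    D=lm+[0,0,.115]; h=(W-D)@nn; a=(W-D)@up; b=(W-D)@yf
    r=(abs(a)<.15)&(abs(b)<.2)
    c,e=np.histogram(h[r],bins=np.arange(-.06,.065,.002)); print(n,list(zip((e[:-1]*1000).round().astype(int),c)))
    for lo,hi,ar in((0,.05,(-.05,.03)),):
        q=r&(b>.02)&(b<.12)&(abs(h+.003)<.03); P=W[q]
        for _ in range(5):
            c0=P.mean(0); s,vt=np.linalg.svd(P-c0,full_matrices=False)[1:]; N=vt[2]*np.sign(vt[2,2]); Q=W[q]; P=Q[abs((Q-c0)@N)<.003]
        print("plane n",N,len(P),"x-offset",c0,"h",(c0-D)@nn, "tilt",np.degrees(np.arccos(N[2])),"yaw",np.degrees(np.arctan2(-N[1],-N[0])))
    q=r&(p.max(-1)<45)&(h>0)&(h<.05)&(abs(a)<.08)&(abs(b)<.1)
    print("black",q.sum(),np.median(W[q],0),[np.percentile(t[q],[2,50,98]).round(3) for t in(a,b,h)])
    np.save(n+"_f.npy",np.stack([a,b,h],-1))
E
```

```text
scene0 [(np.int64(-60), np.int64(20)), (np.int64(-58), np.int64(18)), (np.int64(-56), np.int64(22)), (np.int64(-54), np.int64(20)), (np.int64(-52), np.int64(24)), (np.int64(-50), np.int64(15)), (np.int64(-48), np.int64(23)), (np.int64(-46), np.int64(33)), (np.int64(-44), np.int64(51)), (np.int64(-42), np.int64(57)), (np.int64(-40), np.int64(65)), (np.int64(-38), np.int64(46)), (np.int64(-36), np.int64(64)), (np.int64(-34), np.int64(72)), (np.int64(-32), np.int64(48)), (np.int64(-30), np.int64(58)), (np.int64(-28), np.int64(63)), (np.int64(-26), np.int64(55)), (np.int64(-24), np.int64(51)), (np.int64(-22), np.int64(72)), (np.int64(-20), np.int64(52)), (np.int64(-18), np.int64(60)), (np.int64(-16), np.int64(55)), (np.int64(-14), np.int64(63)), (np.int64(-12), np.int64(61)), (np.int64(-10), np.int64(57)), (np.int64(-8), np.int64(65)), (np.int64(-6), np.int64(60)), (np.int64(-4), np.int64(61)), (np.int64(-2), np.int64(54)), (np.int64(0), np.int64(69)), (np.int64(2), np.int64(112)), (np.int64(4), np.int64(357)), (np.int64(6), np.int64(273)), (np.int64(8), np.int64(298)), (np.int64(10), np
[... 2578 characters left out ...]
p.int64(17)), (np.int64(38), np.int64(6)), (np.int64(40), np.int64(10)), (np.int64(42), np.int64(20)), (np.int64(44), np.int64(24)), (np.int64(46), np.int64(14)), (np.int64(48), np.int64(12)), (np.int64(50), np.int64(9)), (np.int64(52), np.int64(8)), (np.int64(54), np.int64(11)), (np.int64(56), np.int64(7)), (np.int64(58), np.int64(11)), (np.int64(60), np.int64(5)), (np.int64(62), np.int64(10))]
plane n [-0.49950272 -0.078467    0.86275139] 758 x-offset [0.54739226 0.16114245 0.11005714] h 0.007452401014467096 tilt 30.37307321271568 yaw 8.92764776832462
black 49 [0.5539348  0.09307293 0.14651618] [array([-0.02 , -0.008,  0.001]), array([-0.011,  0.004,  0.013]), array([0.029, 0.043, 0.049])]
```

```bash
cat >> h.py <<'E'
from scipy.spatial.transform import Rotation as R
yaw=np.radians(9.0)
xf=np.array([np.cos(yaw),np.sin(yaw),0]); yf=np.array([-xf[1],xf[0],0])
nn=-.5*xf+[0,0,.866]; up=.866*xf+[0,0,.5]
RT=np.column_stack([up,-yf,-nn])   # tool orientation for deck work
def ray(n,u,v):
    z=np.load(n+".npz");E,k=z["E"],z["k"]
    d=E[:3,:3].T@np.array([(u-k[2])/k[0],(v-k[3])/k[1],1]); return -E[:3,:3].T@E[:3,3],d/np.linalg.norm(d)
def tri(rs):
    A=sum(np.eye(3)-np.outer(d,d) for o,d in rs); b=sum((np.eye(3)-np.outer(d,d))@o for o,d in rs)
    return np.linalg.solve(A,b)
def go(tcp,Rt,s):
    """shift (mm, in present tool axes) and turn (rotvec, tool axes) still to go"""
    Rc=R.from_rotvec(s["orientation"]).as_matrix()
    return (Rc.T@(tcp-s["tool_pos"])*1000).round(1),R.from_matrix(Rc.T@Rt).as_rotvec().round(4)
E
python3 - <<'E'
from h import *
from plant import robot
rs=[]
for n,(u0,v0) in(("scene0",(256,213)),("side0",(291,212))):
    p=np.load(n+".npz")["p"]; m=(p.max(-1)<60).astype(np.uint8); m2=np.zeros_like(m); m2[v0-14:v0+15,u0-14:u0+15]=m[v0-14:v0+15,u0-14:u0+15]
    nl,lab,st,ce=cv2.connectedComponentsWithStats(m2); i=1+np.argmax(st[1:,4]); print(n,st[i],ce[i]); rs.append(ray(n,*ce[i]))
K=tri(rs); print("knob",K,[np.linalg.norm(np.cross(K-o,d)) for o,d in rs])
s=robot.read_state()
pre=K+nn*(.167+.10); print(pre,go(pre,RT,s))
c=robot.calibration("wrist"); print(c); Rc=R.from_rotvec(s["orientation"]).as_matrix(); E=c["extrinsics"]
print("cam in tool",Rc.T@(-E[:3,:3].T@E[:3,3]-s["tool_pos"]),"axis",Rc.T@E[2,:3])
E
```

```text
scene0 [251 210   8  10  49] [255.06122449 214.08163265]
side0 [287 208   9   9  56] [290.85714286 211.75      ]
knob [0.55859614 0.08461285 0.13581439] [np.float64(0.0011810322485104052), np.float64(0.0011810322485103027)]
[0.42673975 0.06372885 0.36703639] (array([ 417.7, -491.9,   37.6]), array([-0.0654,  0.5211,  0.2377]))
{'fx': 325.19226210127806, 'fy': 325.19226210127806, 'cx': 280.53007848693585, 'cy': 207.86248837768585, 'extrinsics': array([[ 0.39015991, -0.92074337, -0.00262633, -0.59918779],
       [-0.8942804 , -0.37962228,  0.23695882, -0.02854887],
       [-0.21917527, -0.09010315, -0.97151615,  0.3908097 ],
       [ 0.        ,  0.        ,  0.        ,  1.        ]])}
cam in tool [0.06483166 0.00044935 0.01892982] axis [-2.37083400e-01 -9.30211581e-04  9.71488855e-01]
```

{"name": "apply_moves", "arguments": {"series": [[[26.1,-30.7,2.3],[0,0,0]],[[26.1,-30.7,2.3],[0,0,0]],[[26.1,-30.7,2.3],[0,0,0]],[[26.1,-30.7,2.3],[0,0,0]],[[26.1,-30.7,2.3],[0,0,0]],[[26.1,-30.7,2.3],[0,0,0]],[[26.1,-30.7,2.3],[0,0,0]],[[26.1,-30.7,2.3],[0,0,0]],[[26.1,-30.7,2.3],[0,0,0]],[[26.1,-30.7,2.3],[0,0,0]],[[26.1,-30.7,2.3],[0,0,0]],[[26.1,-30.7,2.3],[0,0,0]]]}}

```text
t: 1.1
tool_pos: [0.3786, -0.0891, 0.3769]
orientation: [3.079, 0.625, 0.0]
force: [0.6, 0.2, -0.4]
opening: 0.0928
gripper_force: 0.0
```

{"name": "apply_moves", "arguments": {"series": [[[26.1,-30.7,2.3],[0,0,0]],[[26.1,-30.7,2.3],[0,0,0]],[[26.1,-30.7,2.3],[0,0,0]],[[26.1,-30.7,2.3],[0,0,0]],[[0,0,0],[-0.0131,0.1042,0.0475]],[[0,0,0],[-0.0131,0.1042,0.0475]],[[0,0,0],[-0.0131,0.1042,0.0475]],[[0,0,0],[-0.0131,0.1042,0.0475]],[[0,0,0],[-0.0131,0.1042,0.0475]],[[0,0,0],[0,0,0]]]}}

```text
t: 1.93
tool_pos: [0.4261, 0.0629, 0.3668]
orientation: [-2.986, -0.233, -0.807]
force: [-1.5, -0.1, -0.0]
opening: 0.0928
gripper_force: 0.0
```

```bash
cat > snap.py <<'E'
import sys
from h import *
from plant import robot
def snap(name,save=True):
    s=robot.read_state(); c=robot.calibration("wrist"); p,d=robot.read_camera("wrist")
    if save: cv2.imwrite(f"pics/{name}.png",p)
    np.savez(name+".npz",p=p,d=d,E=c["extrinsics"],k=[c["fx"],c["fy"],c["cx"],c["cy"]],tp=s["tool_pos"],ro=s["orientation"])
    return s
def wcloud(name):
    """ray directions and depth points of the fisheye"""
    z=np.load(name+".npz"); E,k,d=z["E"],z["k"],z["d"]; v,u=np.mgrid[0:420,0:560]
    x,y=(u-k[2])/k[0],(v-k[3])/k[1]; r=np.hypot(x,y)+1e-9
    c=np.stack([x/r*np.sin(r),y/r*np.sin(r),np.cos(r)],-1); dirs=c@E[:3,:3]; o=-E[:3,:3].T@E[:3,3]
    W=o+dirs*(d/np.cos(r))[...,None]; W[d<=0]=np.nan
    return z["p"],W,o,dirs
def project(name,X):
    z=np.load(name+".npz"); E,k=z["E"],z["k"]; c=E[:3,:3]@X+E[:3,3]; t=np.arctan2(np.hypot(c[0],c[1]),c[2]); f=np.hypot(c[0],c[1])
    return k[2]+k[0]*t*c[0]/f,k[3]+k[1]*t*c[1]/f
E
python3 - <<'E'
from snap import *
s=snap("w1")
K=np.array([0.55859614,0.08461285,0.13581439])
print(s["t"],s["tool_pos"],go(K+nn*.267,RT,s),s["q"]); print(project("w1",K))
E
```

```text
1.9333 [0.42612276 0.0628569  0.36679481] (array([ 0.8, -0.8,  0.2]), array([ 0.0017, -0.0042, -0.0011])) [-0.00937318 -0.63958856  2.24756864  0.09649049  1.01372799  1.37667426]
(np.float64(278.639291017463), np.float64(214.33817885635054))
```

View pics/w1.png

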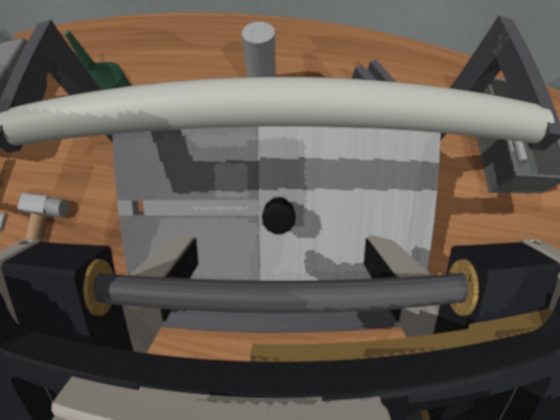

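The knob is at (278,215), right at the predicted pixel. The index strip runs left of it, with the open hole at about (139,208). Next I'll refine the plane, yaw and knob from this view.

```bash
python3 - <<'E'
from snap import *
p,W,o,D=wcloud("w1"); K=np.array([0.55859614,0.08461285,0.13581439])
def plane(q):
    P=W[q&np.isfinite(W[...,2])]; Q=P
    for _ in range(6):
        c=np.median(P,0) if _==0 else P.mean(0); N=np.linalg.svd(P-c,full_matrices=False)[2][2]; N*=np.sign(N[2]); P=Q[abs((Q-c)@N)<(.004 if _<3 else .0015)]
    return c,N,len(P)
v,u=np.mgrid[0:420,0:560]
for nm,q in(("cover",(u>300)&(u<420)&(v>140)&(v<225)),("deck",(u>160)&(u<250)&(v>145)&(v<192))):
    c,N,k=plane(q); print(nm,c,N,k,"tilt",np.degrees(np.arccos(N[2])),"yaw",np.degrees(np.arctan2(-N[1],-N[0])),"h rel K",(c-K)@nn)
m=((p.max(-1)<45)&(abs(u-278)<25)&(abs(v-215)<25)).astype(np.uint8)
nl,lab,st,ce=cv2.connectedComponentsWithStats(m); i=1+np.argmax(st[1:,4]); print("knob",st[i],ce[i],"h",np.nanpercentile(((W-K)@nn)[lab==i],[5,50,95]))
# knob top face centre
q=(lab==i)&(((W-K)@nn)>.004); print(q.sum(),W[q].mean(0),[(W[q].mean(0)-K)@a for a in(up,yf,nn)])
# strip lower/upper bounds for yaw: cover's edge u~259
E
```

```text
cover [0.59778656 0.02021103 0.13149591] [-0.49342014 -0.07879421  0.86621478] 9660 tilt 29.978292355200963 yaw 9.072952082754776 h rel K -0.018056431727455795
deck [0.58948359 0.15356795 0.13317592] [-0.49276778 -0.0784726   0.86661523] 3955 tilt 29.932341209703043 yaw 9.048296682407297 h rel K -0.02293197502052145
knob [263 198  32  35 895] [278.65027933 215.4603352 ] h [0.00744301 0.01564833 0.01681477]
868 [0.55349964 0.0837387  0.15032133] [np.float64(0.0027758175652229707), np.float64(-6.611718418351649e-05), np.float64(0.015148259483953944)]
```

{"name": "apply_moves", "arguments": {"series": [[[1.6,-0.4,16],[0,0,0]],[[1.6,-0.4,16],[0.0017,-0.0042,-0.0011]],[[0,0,20],[0,0,0]],[[0,0,20],[0,0,0]],[[0,0,12],[0,0,0]],[[0,0,10],[0,0,0]],[[0,0,0],[0,0,0]],[[0,0,0],[0,0,0]]], "claw": 0.7}}

```text
t: 2.65
tool_pos: [0.4758, 0.0712, 0.2872]
orientation: [-2.99, -0.24, -0.788]
force: [0.6, 0.1, 0.6]
opening: 0.0651
gripper_force: 0.0
```

{"name": "apply_moves", "arguments": {"series": [[[0,0,0],[0,0,0]],[[0,0,0],[0,0,0]],[[0,0,0],[0,0,0]],[[0,0,0],[0,0,0]],[[0,0,0],[0,0,0]],[[0,0,0],[0,0,0]]], "claw": 0.1, "newtons": 40}}

```text
t: 3.15
tool_pos: [0.4758, 0.0713, 0.2884]
orientation: [-2.988, -0.239, -0.795]
force: [-0.2, -0.2, -0.0]
opening: 0.0297
gripper_force: 0.0
```

```bash
python3 - <<'E'
from snap import *
K=np.array([0.55859614,0.08461285,0.13581439])+.0025*up+.004*nn
s=robot.read_state(); print(s["t"],go(K+nn*.169,RT,s),s["opening"],s["gripper_force"],s["force"],[s["force"]@a for a in(up,yf,nn)])
E
```

```text
3.15 (array([-1.1, -0.2,  1.1]), array([-0.0002,  0.0035,  0.0022])) 0.02966945646604794 0.0 [-0.20225189 -0.16342725 -0.02346239] [np.float64(-0.20686480022835604), np.float64(-0.12977602681977243), np.float64(0.09234531567791379)]
```

{"name": "apply_moves", "arguments": {"series": [[[0,0,0],[0,0,0]],[[0,0,0],[0,0,0]],[[0,0,0],[0,0,0]],[[0,0,0],[0,0,0]]]}}

```text
t: 3.48
tool_pos: [0.4757, 0.0717, 0.2883]
orientation: [-2.988, -0.239, -0.795]
force: [-3.2, 3.8, 4.3]
opening: 0.025
gripper_force: 40.0
```

{"name": "apply_moves", "arguments": {"series": [[[0,0,-4],[0,0,0]],[[0,0,-4],[0,0,0]],[[0,0,-4],[0,0,0]],[[0,0,0],[0,0,0]],[[0,0,0],[0,0,0]]]}}

```text
t: 3.9
tool_pos: [0.4699, 0.0707, 0.2982]
orientation: [-2.987, -0.238, -0.795]
force: [7.3, 5.7, -5.9]
opening: 0.025
gripper_force: 40.0
```

```bash
python3 - <<'E'
from snap import *
K=np.array([0.55859614,0.08461285,0.13581439])+.0025*up+.004*nn
s=robot.read_state(); print(s["t"],go(K+nn*.169,RT,s),s["opening"],s["gripper_force"],[s["force"]@a for a in(up,yf,nn)])
E
```

```text
3.9 (array([-0.9,  0.2, 12.6]), array([-0.0011,  0.0033,  0.0019])) 0.024989936559856672 39.9974799156189 [np.float64(4.082604671532261), np.float64(4.475241577740906), np.float64(-9.214089005207667)]
```

{"name": "apply_moves", "arguments": {"series": [[[0,0,-0.4],[0,0,0]],[[0,-6,0],[0,0,0]],[[0,-12,0],[0,0,0]],[[0,-12,0],[0,0,0]],[[0,-12,0],[0,0,0]],[[0,-12,0],[0,0,0]],[[0,-12,0],[0,0,0]],[[0,-12,0],[0,0,0]],[[0,-12,0],[0,0,0]],[[0,-12,0],[0,0,0]],[[0,-12,0],[0,0,0]],[[0,0,0],[0,0,0]]]}}

```text
t: 4.9
tool_pos: [0.4517, 0.184, 0.2985]
orientation: [-2.988, -0.24, -0.796]
force: [8.7, 3.3, -6.0]
opening: 0.0252
gripper_force: 40.0
```

```bash
python3 - <<'E'
from snap import *
K=np.array([0.55859614,0.08461285,0.13581439])+.0025*up+.004*nn
s=robot.read_state(); print(s["t"],go(K+nn*.169,RT,s),s["opening"],s["gripper_force"],[s["force"]@a for a in(up,yf,nn)])
E
```

```text
4.9 (array([ -1.2, 114.9,  12.8]), array([-0.0008,  0.0029,  0.0028])) 0.02521937957773051 39.99784827232361 [np.float64(4.900209244642439), np.float64(1.854368606778109), np.float64(-9.809750690847897)]
```

{"name": "apply_moves", "arguments": {"series": [[[0,-8,0],[0,0,0]],[[0,-6,0],[0,0,0]],[[0,-1.5,0],[0,0,0]],[[0,0,0],[0,0,0]]]}}

```text
t: 5.23
tool_pos: [0.4495, 0.1984, 0.2985]
orientation: [-2.988, -0.239, -0.796]
force: [7.9, 3.9, -6.4]
opening: 0.0252
gripper_force: 40.0
```

```bash
python3 - <<'E'
from snap import *
K=np.array([0.55859614,0.08461285,0.13581439])+.0025*up+.004*nn
s=robot.read_state(); print(s["t"],go(K+nn*.169,RT,s),s["opening"],s["gripper_force"],[s["force"]@a for a in(up,yf,nn)])
E
```

```text
5.2333 (array([ -1.2, 129.4,  12.9]), array([-0.0002,  0.003 ,  0.0026])) 0.025228309729635655 39.99767303466797 [np.float64(4.11553183864101), np.float64(2.616429635809844), np.float64(-9.733454159400646)]
```

{"name": "apply_moves", "arguments": {"series": [[[0,0,4],[0,0,0]],[[0,0,4],[0,0,0]],[[0,0,4],[0,0,0]],[[0,0,0],[0,0,0]],[[0,0,0],[0,0,0]]]}}

```text
t: 5.65
tool_pos: [0.4554, 0.1991, 0.2883]
orientation: [-2.988, -0.238, -0.796]
force: [5.9, 3.0, -3.5]
opening: 0.0253
gripper_force: 40.0
```

```bash
python3 - <<'E'
from snap import *
K=np.array([0.55859614,0.08461285,0.13581439])+.0025*up+.004*nn
s=robot.read_state(); print(s["t"],go(K+nn*.169,RT,s),s["opening"],s["gripper_force"],[s["force"]@a for a in(up,yf,nn)])
E
```

```text
5.65 (array([ -1.3, 129.2,   1.1]), array([-0.0003,  0.0031,  0.0021])) 0.025304394579659977 39.99847412109375 [np.float64(3.6505958765643616), np.float64(2.010012812172363), np.float64(-6.196323815601329)]
```

{"name": "apply_moves", "arguments": {"series": [[[0,0,0],[0,0,0]],[[0,0,0],[0,0,0]],[[0,0,0],[0,0,0]],[[0,0,0],[0,0,0]],[[0,0,-15],[0,0,0]],[[0,0,-25],[0,0,0]],[[0,0,-30],[0,0,0]],[[0,20,-20],[0,0,0]],[[0,35,0],[0,0,0]],[[0,35,0],[0,0,0]],[[0,35,0],[0,0,0]],[[0,0,0],[0,0,0]]], "claw": 0.6}}

```text
t: 6.65
tool_pos: [0.4314, 0.0634, 0.367]
orientation: [-2.992, -0.23, -0.798]
force: [0.9, 0.0, 0.1]
opening: 0.056
gripper_force: 0.0
```

```bash
python3 - <<'E'
from snap import *
K=np.array([0.55859614,0.08461285,0.13581439])+.0025*up+.004*nn
s=snap("w2")
print(s["t"],go(K+nn*.167,RT,s),s["opening"],[s["force"]@a for a in(up,yf,nn)],project("w2",K+.1295*yf))
E
```

```text
6.65 (array([-1.2, -1.5, 93.7]), array([ 0.005 ,  0.0026, -0.0021])) 0.05597898181563018 [np.float64(0.8279667768859844), np.float64(-0.12319803461990692), np.float64(-0.30490827441437335)] (np.float64(122.52934325867582), np.float64(216.80133825854767))
```

View pics/w2.png

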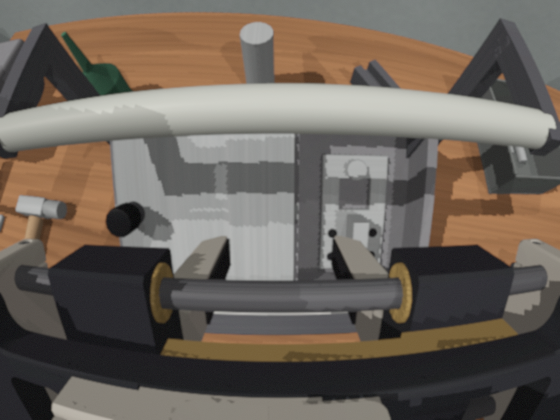

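The cover is open, with the knob at (122,218). The template shows at (355,210): stud head about (357,168), rib about (361,232), dots around it. Next I'll check the plunger height and measure the template by depth.

```bash
cat > meas.py <<'E'
from snap import *
K=np.array([0.55859614,0.08461285,0.13581439])+.0025*up+.004*nn
def meas(name,u0,u1,v0,v1,ref=K):
    p,W,o,D=wcloud(name); F=np.stack([(W-ref)@a for a in(up,yf,nn)],-1)*1000
    v,u=np.mgrid[0:420,0:560]; return p,F,(u>=u0)&(u<u1)&(v>=v0)&(v<v1)&np.isfinite(F[...,0])
E
python3 - <<'E'
from meas import *
p,F,q=meas("w2",100,300,140,280)
c=q&(p.min(-1)>90); print("cover h",np.median(F[c][:,2]))
kq=q&(p.max(-1)<45)&(F[...,2]>0); P=F[kq]; top=P[P[:,2]>P[:,2].max()-3]; print("knob",len(P),P[:,2].max(),top.mean(0),"side",P.min(0),P.max(0))
ce=F[c&(abs(F[...,2]+22)<3)]; print("cover -y edge y",np.percentile(ce[:,1],[0.5,1,2]), "x",np.percentile(ce[:,0],[1,99]))
p,F,q=meas("w2",300,440,130,285)
h=F[...,2][q]; n,e=np.histogram(h,bins=np.arange(-80,0,2)); print([(int(a),int(b)) for a,b in zip(e,n) if b>30])
E
```

```text
cover h -21.945089135504446
knob 2844 183.70005044996807 [ 37.39684665  32.30276363 181.77036038] side [-1.22922393e+01  1.15455967e+01  7.01131533e-03] [ 38.22661366 138.70632934 183.70005045]
cover -y edge y [-13.14463785 -12.4396782  -11.35716119] x [-61.73304095  59.45397778]
[(-74, 707), (-72, 6491), (-70, 763), (-68, 502), (-66, 3375), (-64, 463), (-62, 145), (-60, 334), (-58, 271), (-56, 137), (-54, 98), (-52, 127), (-50, 112), (-48, 115), (-46, 122), (-44, 117), (-42, 111), (-40, 103), (-38, 127), (-36, 154), (-34, 364), (-32, 111), (-30, 161), (-28, 939), (-26, 56)]
```

```bash
python3 - <<'E'
from meas import *
p,F,q=meas("w2",60,200,180,260)
P=F[q&(p.max(-1)<45)&(F[...,2]<40)&(F[...,2]>0)]; print("knob top h",np.percentile(P[:,2],[50,90,98]),P[P[:,2]>P[:,2].max()-3].mean(0))
p,F,q=meas("w2",300,440,130,285); h=F[...,2]
T=q&(abs(h+65.2)<1.8); P=F[T]; print("plate x",np.percentile(P[:,0],[.5,2,50,98,99.5]),"y",np.percentile(P[:,1],[.5,2,50,98,99.5]))
r=cv2.minAreaRect(P[:,:2].astype(np.float32)); print("rect",r)
S=q&(h>-62)&(h<-55)&(F[...,0]>15)&(p.min(-1)>60); P=F[S]; print("stud",len(P),np.median(P,0),P.min(0),P.max(0))
Rb=q&(abs(h+33)<2.0); P=F[Rb]; print("rib top",len(P),np.percentile(P,[2,50,98],axis=0)); print(cv2.minAreaRect(P[:,:2].astype(np.float32)))
R0=q&(abs(h+71.5)<1.5); P=F[R0]; print("floor",np.percentile(P,[1,99],axis=0))
D=q&(abs(h+65)<3)&(p.max(-1)<50); nl,lab,st,ce=cv2.connectedComponentsWithStats(D.astype(np.uint8))
for i in range(1,nl):
    if st[i,4]>8: print("dot",ce[i],F[lab==i].mean(0))
E
```

```text
knob top h [11.68107038 12.65792042 13.26665483] [ -1.41893149 127.4770867   12.0319723 ]
plate x [-80.2435779  -70.14095692  -5.23153897  42.83053588  49.90220012] y [-132.98818196 -132.39160332  -66.31494006  -43.59735427  -36.51229524]
rect ((-9.734809875488281, -94.00048065185547), (117.34502410888672, 162.1357421875), 80.64539337158203)
stud 404 [ 30.48369584 -76.64575092 -58.2085142 ] [  19.71654959 -133.8279284   -61.87434837] [ 50.66449613 -65.71844564 -55.02139502]
rib top 525 [[ -36.34647394 -133.44783303  -34.71751009]
 [ -19.87073144  -80.6530425   -33.0445429 ]
 [  58.66359944  -68.57742287  -31.18153007]]
((12.450031280517578, -101.49835205078125), (65.51402282714844, 102.14141845703125), 88.8904800415039)
floor [[ -78.04600966 -132.35885361  -72.6746432 ]
 [  62.11829555  -22.23104846  -70.03642626]]
dot [407.9375 141.5   ] [  58.25346997 -129.27510247  -65.80245534]
dot [372.3030303  232.24242424] [-34.58703813 -96.28558331 -64.41536933]
dot [332. 233.] [-34.79772141 -54.28347573 -64.59492082]
dot [329.25       256.08333333] [-59.62841444 -52.5631778  -64.37448917]
```

{"name": "apply_moves", "arguments": {"series": [[[0,18,0],[0.005,0.0026,-0.0021]],[[0,28,0],[0,0,0]],[[0,28,0],[0,0,0]],[[0,0,0],[0,0,0]],[[0,0,0],[0,0,0]]], "claw": 0.9}}

```text
t: 7.12
tool_pos: [0.4428, -0.0046, 0.3661]
orientation: [-2.984, -0.24, -0.796]
force: [-0.4, -0.4, 0.2]
opening: 0.0823
gripper_force: 0.0
```

```bash
python3 - <<'E'
from meas import *
s=snap("w3"); print(s["t"],s["opening"],go(K+nn*.167,RT,s))
p,F,q=meas("w3",180,380,130,290); h=F[...,2]
y=F[...,1]; x=F[...,0]; a=q&(y<-25)&(y>-128)&(x<55)&(x>-85)
T=a&(abs(h+65)<1.5)&(p.min(-1)>70); T=cv2.morphologyEx(T.astype(np.uint8),cv2.MORPH_OPEN,np.ones((3,3)))>0; P=F[T]; print("plate",len(P),cv2.minAreaRect(P[:,:2].astype(np.float32)),np.percentile(P,[1,99],axis=0))
Rb=a&(h>-36)&(h<-30); P=F[Rb]; print("rib",len(P),cv2.minAreaRect(P[:,:2].astype(np.float32)),np.median(P,0),np.percentile(P[:,1],[2,98]))
S=a&(h>-61)&(h<-55)&(x>10)&(x<45); P=F[S]; print("stud",len(P),cv2.minEnclosingCircle(P[:,:2].astype(np.float32)),P.mean(0))
D=a&(abs(h+65)<4)&(p.max(-1)<50); nl,lab,st,ce=cv2.connectedComponentsWithStats(D.astype(np.uint8))
for i in range(1,nl):
    if st[i,4]>8: print("dot",st[i,4],ce[i],F[lab==i].mean(0))
E
```

```text
7.1167 0.08231060833641034 (array([ -1.2, -69.6,  93. ]), array([-0.0047,  0.0022,  0.0019]))
plate 4714 ((-15.216197967529297, -75.10830688476562), (116.57500457763672, 64.75401306152344), 0.10941260308027267) [[ -71.83335403 -106.93833344  -66.34295264]
 [  42.74441114  -43.57301079  -63.60030725]]
rib 827 ((-39.11549758911133, -75.39952850341797), (50.18043518066406, 13.845260620117188), 0.06853247433900833) [-38.1372952  -74.97451074 -32.96975319] [-82.0830687  -68.47920572]
stud 341 ((29.514291763305664, -75.35160827636719), 9.980575561523438) [ 29.97070373 -75.23534975 -57.94548137]
dot 33 [266.         233.81818182] [-34.79478497 -54.40521259 -64.78712081]
dot 44 [308.20454545 233.88636364] [-34.71479747 -96.18432392 -64.59592442]
dot 29 [266.20689655 257.        ] [-59.42211452 -54.32905425 -64.28801508]
dot 44 [307.5 257. ] [-59.43966267 -96.15355704 -64.48004493]
```

View pics/w3.png

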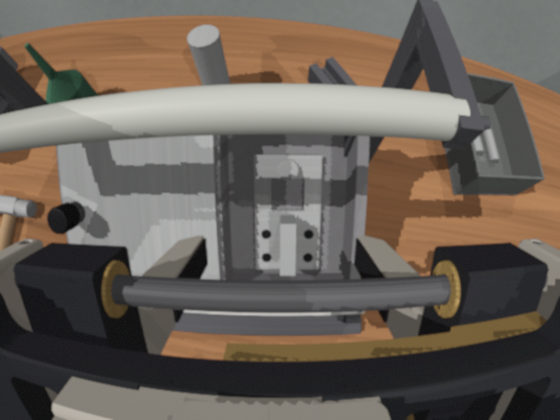

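Seen from above: template centred at (289,205), stud head (289,168), rib (289,247), all consistent with the depth numbers. Now down onto the rib.

{"name": "apply_moves", "arguments": {"series": [[[-18,2.8,0],[-0.0047,0.0022,0.0019]],[[-18.4,2.8,0],[0,0,0]],[[0,0,20],[0,0,0]],[[0,0,24],[0,0,0]],[[0,0,24],[0,0,0]],[[0,0,24],[0,0,0]],[[0,0,18],[0,0,0]],[[0,0,12],[0,0,0]],[[0,0,6],[0,0,0]],[[0,0,0],[0,0,0]],[[0,0,0],[0,0,0]]], "claw": 0.5}}

```text
t: 8.08
tool_pos: [0.4757, -0.0037, 0.2375]
orientation: [-2.985, -0.241, -0.8]
force: [-0.6, 0.2, 0.9]
opening: 0.0465
gripper_force: 0.0
```

```bash
python3 - <<'E'
from meas import *
s=robot.read_state(); print(s["t"],s["opening"],go(K-.0352*up-.0752*yf+nn*(.167-.0415),RT,s),[s["force"]@a for a in(up,yf,nn)],s["q"])
E
```

```text
8.0833 0.046450330495673625 (array([-0.7,  1. ,  6.4]), array([-0.0018, -0.0003,  0.0038])) [np.float64(-0.005714479379760717), np.float64(0.3003590883068394), np.float64(1.0538254287123123)] [-0.18438532 -0.30351328  2.26387316  0.26559269  0.70079803  1.06342874]
```

{"name": "apply_moves", "arguments": {"series": [[[-0.7,1,4],[0,0,0.0038]],[[0,0,2.4],[0,0,0]],[[0,0,0],[0,0,0]],[[0,0,0],[0,0,0]]]}}

```text
t: 8.42
tool_pos: [0.4786, -0.0055, 0.2318]
orientation: [-2.986, -0.233, -0.802]
force: [0.4, 0.2, 0.5]
opening: 0.0466
gripper_force: 0.0
```

{"name": "apply_moves", "arguments": {"series": [[[0,0,0],[0,0,0]],[[0,0,0],[0,0,0]],[[0,0,0],[0,0,0]],[[0,0,0],[0,0,0]],[[0,0,0],[0,0,0]],[[0,0,0],[0,0,0]],[[0,0,0],[0,0,0]],[[0,0,0],[0,0,0]]], "claw": 0, "newtons": 50}}

```text
t: 9.08
tool_pos: [0.4785, -0.0054, 0.2315]
orientation: [-2.986, -0.233, -0.801]
force: [-2.5, 0.4, 2.9]
opening: 0.0133
gripper_force: 50.0
```

```bash
python3 - <<'E'
from meas import *
s=robot.read_state(); print(s["t"],s["opening"],s["gripper_force"],go(K-.0352*up-.0752*yf+nn*(.167-.0415),RT,s),[s["force"]@a for a in(up,yf,nn)],s["q"])
E
```

```text
9.0833 0.013333070484106067 49.997960329055786 (array([ 0.2, -1.2, -0.1]), array([-0.0007, -0.0006, -0.0014])) [np.float64(-0.6720455912981169), np.float64(0.7595977913797625), np.float64(3.7232058606738123)] [-0.18692032 -0.28256718  2.25995954  0.27138817  0.68418301  1.05900903]
```

{"name": "apply_moves", "arguments": {"series": [[[0,0,-1],[0,0,0]],[[5,0,0],[0,0,0]],[[5,0,0],[0,0,0]],[[5,0,0],[0,0,0]],[[5,0,0],[0,0,0]],[[4.7,0,0],[0,0,0]],[[0,0,0],[0,0,0]],[[0,0,0],[0,0,0]]]}}

```text
t: 9.75
tool_pos: [0.4995, -0.0021, 0.2449]
orientation: [-2.985, -0.233, -0.801]
force: [-0.4, -0.4, -3.4]
opening: 0.0134
gripper_force: 50.0
```

```bash
python3 - <<'E'
from meas import *
s=snap("w4"); print(s["t"],s["opening"],s["gripper_force"],go(K-.0105*up-.0752*yf+nn*(.167-.0415),RT,s),[s["force"]@a for a in(up,yf,nn)],s["wrist_torque"])
p,F,q=meas("w4",0,560,0,420); h=F[...,2]; y=F[...,1]; x=F[...,0]
a=q&(y<-25)&(y>-128)&(x<75)&(x>-60)
P=F[a&(abs(h+64)<1.8)&(p.min(-1)>60)]; print(np.percentile(P,[1,99],axis=0))
S=a&(h>-60.5)&(h<-55)&(x>10)&(x<50); P=F[S]; print("stud",len(P),P.mean(0))
E
```

```text
9.75 0.01343801654073392 49.996013045310974 (array([-0.3, -1.2,  1. ]), array([-0.0006, -0.001 , -0.0012])) [np.float64(-2.1134720916938132), np.float64(-0.34280499565518846), np.float64(-2.7335156404097387)] [-0.03149748  0.55011896 -0.00177381]
[[  -7.22660716 -108.11073134  -65.46004773]
 [  67.97478449  -45.11074692  -62.56187359]]
stud 1163 [ 28.91062943 -75.41449614 -58.05852207]
```

View pics/w4.png

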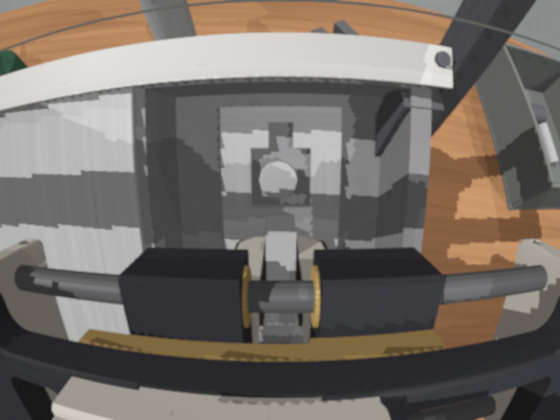

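The stud head at (278,180) is centred in the wide opening (250-310, 148-206). Next I'll lift along the normal, then back down the slope.

{"name": "apply_moves", "arguments": {"series": [[[0,0,-4],[0,0,0]],[[0,0,-6],[0,0,0]],[[0,0,-10],[0,0,0]],[[0,0,-12],[0,0,0]],[[0,0,-14],[0,0,0]],[[0,0,-14],[0,0,0]],[[0,0,-10],[0,0,0]],[[0,0,0],[0,0,0]]]}}

```text
t: 10.47
tool_pos: [0.4645, -0.008, 0.308]
orientation: [-2.985, -0.233, -0.807]
force: [1.2, -0.1, -1.6]
opening: 0.0139
gripper_force: 50.0
```

```bash
python3 - <<'E'
from meas import *
s=robot.read_state(); print(s["t"],s["opening"],s["gripper_force"],go(K-.0105*up-.0752*yf+nn*(.167-.0415),RT,s),[s["force"]@a for a in(up,yf,nn)],s["force"],s["wrist_torque"])
# surface plate pose from scene clouds
for n in("scene0","side0"):
    p,W,E,k=load(n); z=W[...,2]
    m=(abs(z-.03)<.006)&(W[...,0]>.3)&(W[...,0]<.62)&(W[...,1]<-.18)&(W[...,1]>-.46); m=cv2.morphologyEx(m.astype(np.uint8),cv2.MORPH_OPEN,np.ones((3,3)))
    print(n,cv2.minAreaRect((W[m>0][:,:2]*1000).astype(np.float32)))
    m=(z>.038)&(z<.055)&(W[...,0]>.3)&(W[...,0]<.62)&(W[...,1]<-.18)&(W[...,1]>-.46); print("nut",np.median(W[m],0),m.sum())
E
```

```text
10.4667 0.013898775953419007 49.99606490135193 (array([-1.4, -1.6, 73.3]), array([ 0.0009, -0.0047, -0.001 ])) [np.float64(0.1755366438920366), np.float64(-0.2897067172810288), np.float64(-1.9884259099931851)] [ 1.17748565 -0.10682254 -1.63428042] [-0.04145933  0.49399972  0.0034964 ]
scene0 ((456.5715026855469, -317.8482666015625), (179.85903930664062, 236.60739135742188), 86.34844207763672)
nut [ 0.55400292 -0.259098    0.04455604] 76
side0 ((451.66619873046875, -316.0030517578125), (187.8897705078125, 232.2895050048828), 87.02217864990234)
nut [ 0.54472568 -0.2559448   0.0438188 ] 59
```

{"name": "apply_moves", "arguments": {"series": [[[-12,0,0],[0,0,0]],[[-20,0,0],[0,0,0]],[[-22,0,0],[0,0,0]],[[-20,0,0],[0,0,0]],[[8,0,-14],[0,0,0]],[[10,0,-17.3],[0,0,0]],[[10,5,-17.3],[0,0,0]],[[10,15,-17.3],[0,0,0]],[[10,20,-17.3],[0,0,0]],[[0,10,0],[0,0,0]],[[0,0,0],[0,0,0]]]}}

```text
t: 11.38
tool_pos: [0.4094, -0.0688, 0.3658]
orientation: [-2.987, -0.231, -0.806]
force: [1.1, 0.1, -3.0]
opening: 0.0138
gripper_force: 50.0
```

```bash
cat > goal.py <<'E'
from meas import *
ya=np.radians(-4); RV=np.array([[np.cos(ya),np.sin(ya),0],[np.sin(ya),-np.cos(ya),0],[0,0,-1]])
C=np.array([.455,-.317,0])-.020*RV[:,0]
E
python3 - <<'E'
from goal import *
s=robot.read_state(); print(s["t"],s["tool_pos"],s["opening"],s["gripper_force"],go(C+[0,0,.32],RV,s),s["force"],s["q"])
E
```

```text
11.3833 [ 0.40942364 -0.06883325  0.36579364] 0.01377704426034385 49.995723366737366 (array([-34. , 247.7,  33.5]), array([-0.0579, -0.5249,  0.2187])) [ 1.12291678  0.11491302 -3.03898673] [-0.41751998 -0.67486235  2.27009113  0.30760003  1.11016378  0.92292364]
```

{"name": "apply_moves", "arguments": {"series": [[[0,0,0],[-0.0116,-0.105,0.0437]],[[0,0,0],[-0.0116,-0.105,0.0437]],[[0,0,0],[-0.0116,-0.105,0.0437]],[[0,0,0],[-0.0116,-0.105,0.0437]],[[0,0,0],[-0.0116,-0.105,0.0437]],[[0,0,0],[0,0,0]]]}}

```text
t: 11.88
tool_pos: [0.409, -0.0665, 0.3626]
orientation: [-3.138, 0.108, 0.018]
force: [0.8, -0.4, -3.0]
opening: 0.0136
gripper_force: 50.0
```

```bash
python3 - <<'E'
from goal import *
s=robot.read_state(); print(s["t"],s["tool_pos"],s["opening"],s["gripper_force"],go(C+[0,0,.32],RV,s),s["force"],s["q"])
E
```

```text
11.8833 [ 0.40898108 -0.06646287  0.36260797] 0.013583457709404298 49.99683201313019 (array([ 43.6, 246.8,  41.8]), array([-0.0011,  0.0115,  0.0012])) [ 0.8129889  -0.40884785 -2.97945489] [-2.84332274e-01 -3.67872983e-01  2.02402252e+00 -1.40620954e-03
  1.49688776e+00  1.35521827e+00]
```

{"name": "apply_moves", "arguments": {"series": [[[3,18,2],[0,0.0115,0]],[[6,32,6],[0,0,0]],[[6,35,6],[0,0,0]],[[6,35,6],[0,0,0]],[[6,35,6],[0,0,0]],[[6,35,6],[0,0,0]],[[6,32,6],[0,0,0]],[[4,20,4],[0,0,0]],[[0,4,0],[0,0,0]],[[0,0,0],[0,0,0]],[[0,0,0],[0,0,0]]]}}

```text
t: 12.8
tool_pos: [0.4354, -0.3147, 0.3218]
orientation: [-3.138, 0.105, -0.015]
force: [0.2, -0.1, -2.5]
opening: 0.0137
gripper_force: 50.0
```

```bash
python3 - <<'E'
from goal import *
s=snap("w5"); print(s["t"],s["tool_pos"],s["opening"],s["gripper_force"],go(C+[0,0,.2266],RV,s),s["force"])
p,W,o,D=wcloud("w5"); Rc=R.from_rotvec(s["orientation"]).as_matrix(); T=((W-s["tool_pos"])@Rc)*1000
v,u=np.mgrid[0:420,0:560]
# template plate top, tool z ~ 167+29.6-6=190.6
q=np.isfinite(T[...,0])&(abs(T[...,2]-190.6)<10)&(abs(T[...,1])<45)&(T[...,0]>12)&(T[...,0]<95); P=T[q]
A=np.c_[P[:,0],P[:,1],np.ones(len(P))]
for _ in range(4):
    c=np.linalg.lstsq(A,P[:,2],rcond=None)[0]; e=abs(A@c-P[:,2])<1.5; A,P=A[e],P[e]
print("tmpl plane slope x,y",c,len(P),"x",np.percentile(P[:,0],[1,99]),"y",np.percentile(P[:,1],[1,99]))
# surface plate
q=np.isfinite(W[...,0])&(abs(W[...,2]-.03)<.006)&(p.max(-1)<110)&(W[...,0]>.3)&(W[...,0]<.62)&(W[...,1]<-.18)&(W[...,1]>-.46); q=cv2.morphologyEx(q.astype(np.uint8),cv2.MORPH_OPEN,np.ones((5,5)))>0
P=W[q]*1000; print("sp",len(P),np.percentile(P,[.5,50,99.5],axis=0).round(1),cv2.minAreaRect(P[:,:2].astype(np.float32)))
E
```

```text
12.8 [ 0.43540244 -0.31469125  0.32180179] 0.01373417496132255 49.995898604393005 (array([-1.2,  1.1, 95.2]), array([-0.0021, -0.0094,  0.0028])) [ 0.15466718 -0.11775084 -2.47031229]
tmpl plane slope x,y [ 1.23675341e-03 -5.60793221e-05  1.90389595e+02] 9726 x [12.74797609 77.63665449] y [-31.13010267  31.78035896]
sp 7177 [[ 418.9 -411.9   29.3]
 [ 486.5 -385.6   31.1]
 [ 561.5 -253.4   33. ]] ((490.42633056640625, -331.159912109375), (180.4308624267578, 121.48612213134766), 76.54673767089844)
```

View pics/w5.png

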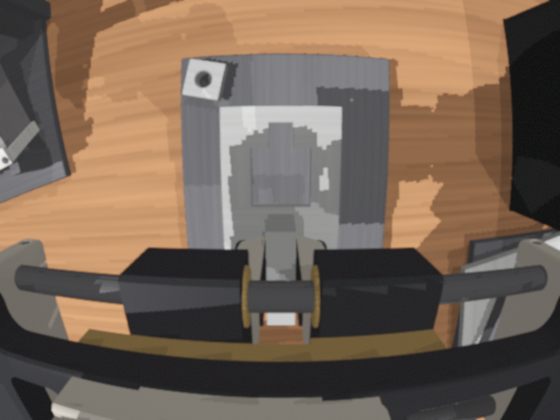

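The template is held level at (219-342, 106-...), over the middle of the surface plate (182-388); the nut at (204,79) is clear. Lowering now.

{"name": "apply_moves", "arguments": {"series": [[[-0.6,0.6,12],[-0.0021,-0.0094,0.0028]],[[-0.6,0.5,18],[0,0,0]],[[0,0,20],[0,0,0]],[[0,0,18],[0,0,0]],[[0,0,12],[0,0,0]],[[0,0,6],[0,0,0]],[[0,0,3],[0,0,0]],[[0,0,0],[0,0,0]],[[0,0,0],[0,0,0]]]}}

```text
t: 13.6
tool_pos: [0.4347, -0.3166, 0.2341]
orientation: [3.138, -0.11, 0.0]
force: [0.7, -1.0, -2.2]
opening: 0.0137
gripper_force: 50.0
```

{"name": "apply_moves", "arguments": {"series": [[[0,0,1],[0,0,0]],[[0,0,1],[0,0,0]],[[0,0,1],[0,0,0]],[[0,0,1],[0,0,0]],[[0,0,0],[0,0,0]],[[0,0,0],[0,0,0]]]}}

```text
t: 14.1
tool_pos: [0.4343, -0.3165, 0.2291]
orientation: [3.139, -0.11, -0.002]
force: [0.8, 0.3, -1.4]
opening: 0.0137
gripper_force: 50.0
```

```bash
python3 - <<'E'
from goal import *
s=robot.read_state(); print(s["t"],s["tool_pos"],s["opening"],s["gripper_force"],go(C+[0,0,.2264],RV,s),s["force"],s["wrist_torque"])
E
```

```text
14.1 [ 0.43429066 -0.31648116  0.22912958] 0.01374504564099926 49.99595761299133 (array([ 0.7, -0.9,  2.7]), array([ 0.0005,  0.0011, -0.0004])) [ 0.84946759  0.32954829 -1.42956479] [ 0.05645212  0.00731508 -0.00197427]
```

{"name": "apply_moves", "arguments": {"series": [[[0,0,0.7],[0,0,0]],[[0,0,0.7],[0,0,0]],[[0,0,0.6],[0,0,0]],[[0,0,0.5],[0,0,0]],[[0,0,0],[0,0,0]],[[0,0,0],[0,0,0]]]}}

```text
t: 14.6
tool_pos: [0.4344, -0.3166, 0.2275]
orientation: [3.139, -0.11, -0.002]
force: [-4.5, 1.9, 6.7]
opening: 0.014
gripper_force: 50.0
```

```bash
python3 - <<'E'
from goal import *
s=robot.read_state(); print(s["t"],s["tool_pos"],s["opening"],s["gripper_force"],go(C+[0,0,.2264],RV,s),s["force"],s["wrist_torque"])
E
```

```text
14.6 [ 0.4343941  -0.31657519  0.22754663] 0.013953057111862802 49.99901533126831 (array([ 0.6, -1. ,  1.1]), array([ 0.0007,  0.001 , -0.0004])) [-4.45801719  1.88169266  6.72848389] [0.59933216 0.56079906 0.03819345]
```

Contact: the force went from −2.5 to +6.7 N, so the template is down. Release gently, then retreat up.

{"name": "apply_moves", "arguments": {"series": [[[0,0,-0.5],[0,0,0]],[[0,0,0],[0,0,0]],[[0,0,0],[0,0,0]],[[0,0,0],[0,0,0]]], "newtons": 10}}

```text
t: 14.93
tool_pos: [0.4344, -0.3166, 0.2275]
orientation: [3.139, -0.11, -0.001]
force: [-1.1, 2.1, 3.4]
opening: 0.014
gripper_force: 10.0
```

{"name": "apply_moves", "arguments": {"series": [[[0,0,0],[0,0,0]],[[0,0,0],[0,0,0]],[[0,0,0],[0,0,0]],[[0,0,0],[0,0,0]],[[0,0,0],[0,0,0]],[[0,0,-10],[0,0,0]],[[0,0,-25],[0,0,0]],[[0,0,-30],[0,0,0]],[[0,0,-30],[0,0,0]],[[0,0,-20],[0,0,0]],[[0,0,0],[0,0,0]],[[0,0,0],[0,0,0]]], "claw": 0.5}}

```text
t: 15.93
tool_pos: [0.4349, -0.3168, 0.3446]
orientation: [3.136, -0.11, 0.003]
force: [0.6, -0.5, 0.3]
opening: 0.0464
gripper_force: 0.0
```

```bash
python3 - <<'E'
from goal import *
s=snap("w6"); print(s["t"],s["tool_pos"],s["opening"])
p,W,o,D=wcloud("w6")
q=np.isfinite(W[...,0])&(abs(W[...,2]-.037)<.0035)&(p.min(-1)>60)&(abs(W[...,0]-.455)<.075)&(abs(W[...,1]+.317)<.05); P=W[q]*1000
A=np.c_[P[:,:2],np.ones(len(P))]; print(np.linalg.lstsq(A,P[:,2],rcond=None)[0]); print(len(P),np.percentile(P,[1,50,99],axis=0).round(1),cv2.minAreaRect(P[:,:2].astype(np.float32)))
for n in("scene","side"):
    p,d=robot.read_camera(n); z=np.load(n+"0.npz"); np.savez(n+"1.npz",p=p,d=d,E=z["E"],k=z["k"]); cv2.imwrite(f"pics/{n}1.png",p)
for n in("scene1","side1"):
    p,W,E,k=load(n); F=np.stack([(W-K)@a for a in(up,yf,nn)],-1)*1000
    q=(p.max(-1)<60)&(abs(F[...,0])<20)&(F[...,1]>100)&(F[...,1]<150)&(F[...,2]>-15)&(F[...,2]<40); print(n,"knob",q.sum(),np.percentile(F[q],[3,50,97],axis=0).round(1))
E
```

```text
15.9333 [ 0.43491576 -0.31683293  0.34459109] 0.04636227621986331
[-5.68728335e-04  6.48374780e-04  3.75873518e+01]
6160 [[ 397.6 -351.6   35.4]
 [ 454.9 -321.    37.1]
 [ 511.3 -285.1   38.8]] ((461.1103820800781, -316.8975524902344), (68.19654083251953, 129.61407470703125), 86.64983367919922)
scene1 knob 39 [[ -4.5 117.2 -13.5]
 [  6.8 123.8   0.4]
 [ 13.4 132.4  10.5]]
side1 knob 64 [[-11.2 121.8  -9. ]
 [ -1.  137.2   8.8]
 [  8.8 144.8  15. ]]
```

View pics/scene1.png

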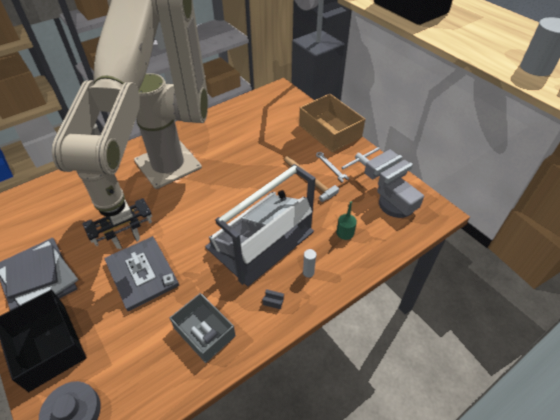

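The template lies flat on the middle of the plate at (140,268). The cover is open with its knob at (282,196), the bystanders are in place, and the gripper is clear. Handing in.

```bash
python3 -c "
from plant import robot
print(robot.close_job())"
```

```text
the job is handed in; nothing more can be done
None
```

I handed the job in at about 16 s of the 58 s; no verdict came back. By my last measurements the cover is locked open with the plunger home, the template lies flat, rib up, in the middle of the surface plate, and nothing else on the bench looks moved.

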